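# Open the sprung jaw of the board holder and hold it on the mark

### The job

The small board in the bench-top holder is finished: with brisk blows of the mallet in the gripper, knock the brass stop dog in front of the jaw down until it is flush with the slab, and stand or lay the mallet back on the bench clear of the holder. Then take the sprung jaw, which has a steel handle on top, and pull it out until its brass pointer points at the red marker on the rule, and finish while still holding it there, so that a workmate can lift the board out. Touch the dog with nothing but the mallet, and leave the board, the red marker and the other things on the bench where they are.

Things in the scene. Friction and masses are not known exactly. Their poses are not given: they have to be found in the camera images.
- holder: board holder, fixed to the bench: beech slab 340 (x) x 320 (y) x 40 mm. Origin: centre of its underside, on the bench; -x is the side toward the robot, yaw within 0.12 rad. On it: a fence 44 mm tall along the far (+x) edge, two dark spring tubes along x at y = +-105 mm, the clamped board, jaw, dog, and an aluminium rule along x at y = -148 mm.
- jaw: sprung jaw: wooden block 40 (x) x 250 (y) x 36 mm, underside 4 mm above the slab. Origin: middle of the foot of its front (-x) face, starting 5 mm on the -x side of the holder's origin. Slides along the holder's x only: pulled to -x (up to 105 mm), springs draw it back to +x onto the board: 6 N at the start, 11 N at most on the marker, plus 15 N per m/s. A standing dog stops it after 27 mm.
- grip_bar (a point): middle of the bar of the steel D-handle that stands on the jaw: round bar 12 mm thick along the holder's y, 104 mm between the centres of its two 12 mm legs; 118 mm above the bench, 38 mm above the jaw's top (clear below it), 20 mm behind (+x of) the jaw's front face.
- pointer (a point): tip of the brass pointer at the -y end of the jaw, 12 mm behind (+x of) the jaw's front face, at y = -137 mm in the holder's frame and 44 mm above the bench; it slides along beside the rule.
- marker: red block 10 (x) x 18 x 9 mm riding stiffly on the rule, just outside the pointer's path. Origin: its middle in x, at slab-top height (40 mm above the bench). It stands 50 to 85 mm to the -x side of the pointer's starting place; the pointer is on the mark when its x in the holder's frame equals the marker's.
- dog: round brass stop dog, 22 mm in diameter, at y = 0 and 43 mm on the -x side of the holder's origin: 38 mm in front of the jaw's front face. Origin: centre of its top, z up. It starts 18 to 24 mm proud of the slab; a side spring holds it by friction at any height (about 11 N pushes it down). Flush when its top is 40 mm above the bench; it stops 1 mm below that.
- mallet: joiner's mallet, about 0.42 kg, standing on one striking face. Origin: centre of that lower face, z up. Head 72 (x) x 52 (y) x 100 mm tall; handle 22 mm wide (y) x 28 mm tall, centred 50 mm above the lower face, leaves the head toward the mallet's -x and ends 200 mm from the head's axis. Handle roughly toward the robot at the start (yaw within 0.35 rad).
- mallet_head (a point): centre of the mallet's head, 50 mm above its lower face, where the handle's axis meets it.
- board: finished wooden board 100 (x) x 170 (y) x 18 mm, lying on the slab between fence and jaw. Origin: centre of its underside.
- oil: white bottle, 64 mm across, 170 mm tall, standing left of the holder. Origin: underside.
- bowl: white bowl, 110 mm across, 55 mm tall, left of the holder. Origin: underside.
- sander: cork sanding block 115 x 66 x 34 mm, front left. Origin: underside.
- square: try square, stock 115 x 20 x 20 mm and blade 180 x 32 mm, right of the mallet. Origin: underside of the stock.
- brush: bench brush lying on the far left of the bench. Origin: underside.
- cup: blue mug, 72 mm across, 85 mm tall, behind the mallet on the right. Origin: underside.
There are look-alikes about, which are no part of the job. Several things look just like the mallet: the one meant starts farthest to the robot's left.

How it is judged:
On the way, in this order (a step that is already met when the one before it is completed fails the run):
1. the held mallet strikes the dog: the dog moves down under it at more than 0.03 m/s (linear speed of dog above 0.03 m/s and contact force between mallet and dog above 1 N and contact force between mallet and the fingers above 1 N).
2. the dog has been knocked down flush with the slab (less than 2.5 mm proud) (z of dog in the frame of holder below 0.0425 m), for 0.2 s.
3. the mallet is back on the bench, let go, clear of the holder (contact force between mallet and the arm below 0.1 N and contact force between mallet and the fingers below 0.1 N and contact force between mallet and holder below 0.1 N and height (world z) of mallet_head below 0.06 m and linear speed of mallet below 0.03 m/s), for 0.2 s.
4. the jaw is pulled out with its pointer on the red marker (within 5 mm) (x of pointer in the frame of marker between -0.005 and 0.005 m and contact force between jaw and the fingers above 2 N), for 0.3 s.
At the end, for the whole second after the job is handed in: The gripper holds the jaw (over 2 N), at rest, pointer within 5 mm of the red marker's middle; dog under 2.5 mm proud of the slab; mallet at rest on the bench, let go, clear of the holder; board free of the jaw and within 15 mm of where it was (all of step 3 and all of step 4 and linear speed of jaw below 0.01 m/s and z of dog in the frame of holder below 0.0425 m and contact force between each of mallet, board and jaw below 0.1 N and distance of board from where it was at the start of the episode below 0.015 m); the arm keeps its last pose, push and grip.
It fails at once if the robot itself touches the stop dog (contact force between dog and the fingers above 0.5 N or contact force between dog and the arm above 0.5 N).
It fails at once if the red marker is shifted by more than 4 mm (distance of marker from where it was at the start of the episode above 0.004 m).
It fails at once if another thing on the bench is moved by more than 30 mm (distance of any of oil, bowl, sander, square, brush, cup, board from where it was at the start of the episode above 0.03 m).
It also fails if it takes over 64 s, if anything falls off the work surface, if the arm or the gripper's body presses on something with over 40 N, if the wrist force passes 120 N, or if a joint passes its speed limit or range.

### The arm

A 6-joint arm with a two-finger parallel gripper is mounted at the origin on the work surface. World frame = base frame: x ahead of the robot, y to its left, z up, the work surface at z = 0. Lengths are in m, angles in rad, forces in N, time in s.
With the tool pointing down it reaches from about 0.35 to 0.85 m from the base axis. Payload 8.1 kg.
Tool frame: the origin (TCP) lies at the centre of the arm's flange, where the gripper is bolted on; the fingertips stand 186 mm ahead of it and the grasp point (between the pads) lies 167 mm ahead of it; z points along the fingers, y is the direction in which the jaws open and shut (so a half turn about z gives the same grasp; the last joint's range is limited). The gripper opens to 93 mm and grips with 3 to 60 N. Pads are 15 mm wide; open, the fingers measure 128 mm over their backs; the gripper's body (75 mm by 188 mm) begins 65 mm behind the grasp point.
Start: joints at [-1.371, 0.13, 1.488, -0, 1.523, -0.085], TCP at [0.169, -0.576, 0.405] pointing down, gripper open.
Joint ranges: [-2.96, 2.96], [-0.89, 2.26], [0.02, 2.5], [-1.34, 4.48], [0, 2.73], [-2.66, 2.66]. Speed limits (rad/s): [2.39, 2.39, 2.79, 3.14, 3.14, 3.14].

### API

Orientations are given as a rotation vector (axis times angle).
In Python, from plant import robot, viewer, order gives the robot as it stands.
- The arm moves only by the tool apply_moves, never from a script. Its argument "deltas" is a list of rows, each a list of 3 entries, a list of its own where there are three numbers: the finger opening in mm, from 0 to 93, then the shift along the tool's x, y, z in mm, then the turn about the tool's z in rad. In form: [[grip, [dx, dy, dz], yaw], ...]. A call has 1 to 5 rows; each row shifts and turns the commanded pose from where the row before left it, along the tool's axes as they then stand; what a row does not reach is not made up. A row lasts 1/8 s, in which the tool goes at most 62.5 mm and 10.7 degrees, less where a joint would pass 70% of its speed; a pose out of reach is approached as far as the arm can. A call is refused whole if a number of a shift passes 62.5 or a number of a turn 0.188, either way. A call with a gripper value outside its range is refused whole. The fingers move at their own pace and stop on an object; "grip_force" is the grip in N (left out, the last holds). Time passes only in rows, so rows that do not move let the fingers close. It gives the time, the measured TCP pose, the force and the opening at its end, in the units of the state.
- robot.read_state(): the state, without advancing time (a new reading comes with each control period).
- viewer.read_camera(name): name is "scene" or "top" or "wrist"; returns the picture (384x512x3 uint8, blue, green, red); there is no depth.
- viewer.get_calibration(name): a dict with "fx", "fy", "cx", "cy" (pixels), "distortion" ([k1, k2, p1, p2, k3] as OpenCV has them; the pictures are not rectified), "R" (3x3) and "t" (3): a world point X has camera coordinates R X + t. Camera axes: x right, y down, z forward; pixel columns grow to the right and rows downward; lengths in m; the calibration is good to about 2 mm. A picture is of the moment at which its call begins: read the wrist's pose just before it. get_calibration takes no time and is no camera call; for the wrist camera it gives the pose at the moment of the call.
- order.close_job(): hands the job in, once; it reports no verdict.
The state is a dict: "t": time; "q": joint angles; "dq": joint speeds; "joint_torque": joint torques, N m; "tool_pos": TCP position; "orientation": TCP orientation; "force": force on the tool from outside, world axes, zero at the start; "wrist_torque": the same for the moment, N m; "opening": finger opening in m.
Only numpy, scipy, OpenCV 4.12 (cv2) and the standard library are available. Lean on these libraries where they do the work, as an engineer would, in place of code of your own. Each camera call takes 0.05 s, during which the arm holds its last target. There are 200 camera calls.

## Working session

There is one attempt and no reset: what is moved stays moved. The work goes in short steps, Python scripts to look and compute and a tool call to move; the robot and the scene stay as the last step left them, time stands still between calls to the robot, and variables do not carry over. Pictures are saved under pics/ and viewed, about 8 in all and at most 12, crops included, and the job is handed in when it is done.

Besides the shell and the picture viewer there is one more tool, called after "Request:" as name([rows], argument=value, ...), one row to a line, values as JSON. apply_moves: Moves the arm, as the interface text tells. Its arguments: {"type":"object","properties":{"deltas":{"type":"array"},"grip_force":{"type":"number"}},"required":["deltas"]}

```bash
ls; mkdir -p pics; cat > h.py <<'E'
import numpy as np, cv2
from plant import robot, viewer, order
from scipy.spatial.transform import Rotation as Ro
def cal(n):
    c=viewer.get_calibration(n); K=np.array([[c['fx'],0,c['cx']],[0,c['fy'],c['cy']],[0,0,1]],float)
    return K,np.array(c['distortion'],float),np.array(c['R'],float),np.array(c['t'],float)
def ray(c,uv,z):
    K,d,R,t=c; p=cv2.undistortPoints(np.array(uv,float).reshape(-1,1,2),K,d).reshape(-1,2)
    D=np.c_[p,np.ones(len(p))]@R; o=-R.T@t
    return o+D*((z-o[2])/D[:,2])[:,None]
def proj(c,X):
    K,d,R,t=c; return cv2.projectPoints(np.array(X,float).reshape(-1,1,3),cv2.Rodrigues(R)[0],t,K,d)[0].reshape(-1,2)
def st():
    s=robot.read_state(); print({k:np.round(s[k],4).tolist() for k in('t','q','tool_pos','orientation','force','opening')}); return s
E
python3 - <<'E'
from h import *
st()
for n in('scene','top'):
    im=viewer.read_camera(n); cv2.imwrite(f'pics/{n}0.png',im); c=cal(n); print(n,(-c[2].T@c[3]).round(3),c[0][0,0])
E
```

```text
pics
{'t': 0.0, 'q': [-1.3714, 0.1312, 1.4893, 0.0, 1.523, -0.0854], 'tool_pos': [0.1686, -0.5756, 0.4037], 'orientation': [-3.1079, -0.4457, 0.0002], 'force': [0.155, 0.6801, -0.4604], 'opening': 0.0929}
scene [1.387 0.29  1.464] 480.66037273656997
top [0.401 0.018 1.312] 366.26183075008055
```

View pics/top0.png

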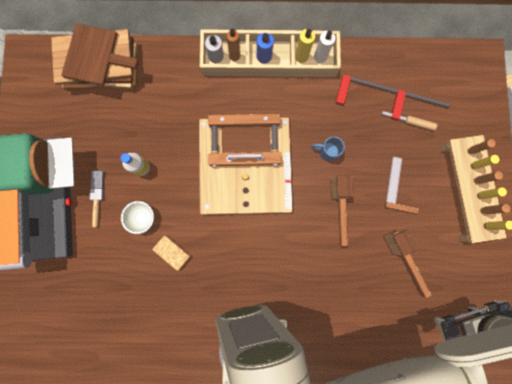

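View pics/scene0.png

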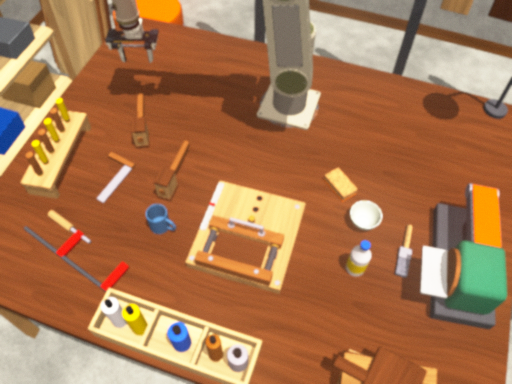

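Top view: holder at about (245,165), with the dog brass at (245,177) and dark holes or look-alikes at (245,190) and (245,204). The marker is red at (289,181). Candidates for the mallet are (342,190), (400,243) and the brown object at (97,52). I'll check them in a close crop.

```bash
python3 - <<'E'
from h import *
a=cv2.imread('pics/top0.png');b=cv2.imread('pics/scene0.png')
z=lambda i,x,y,w,h,W,H:cv2.resize(i[y:y+h,x:x+w],(W,H),interpolation=cv2.INTER_CUBIC)
A=z(a,190,105,170,150,680,600)
cv2.imwrite('pics/c1.png',A)
B=np.hstack([z(b,120,85,80,120,400,600),z(a,40,15,110,165,400,600)])
cv2.imwrite('pics/c2.png',B)
E
```

```text
(no output)
```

View pics/c1.png

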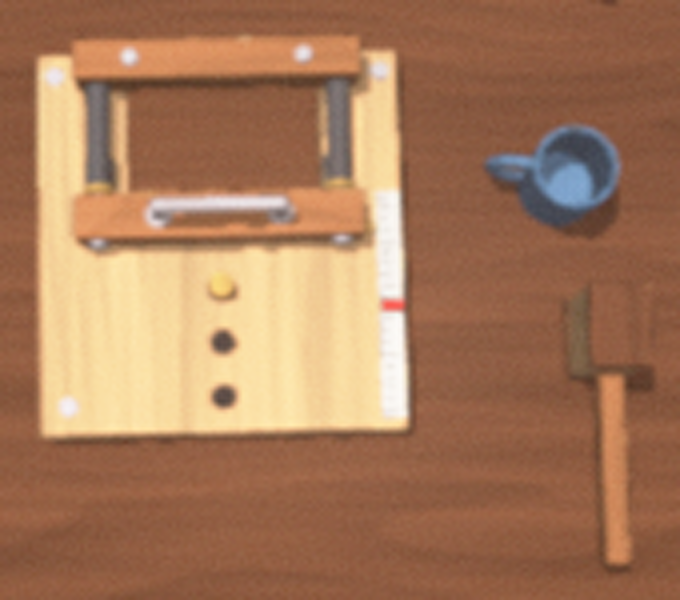

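View pics/c2.png

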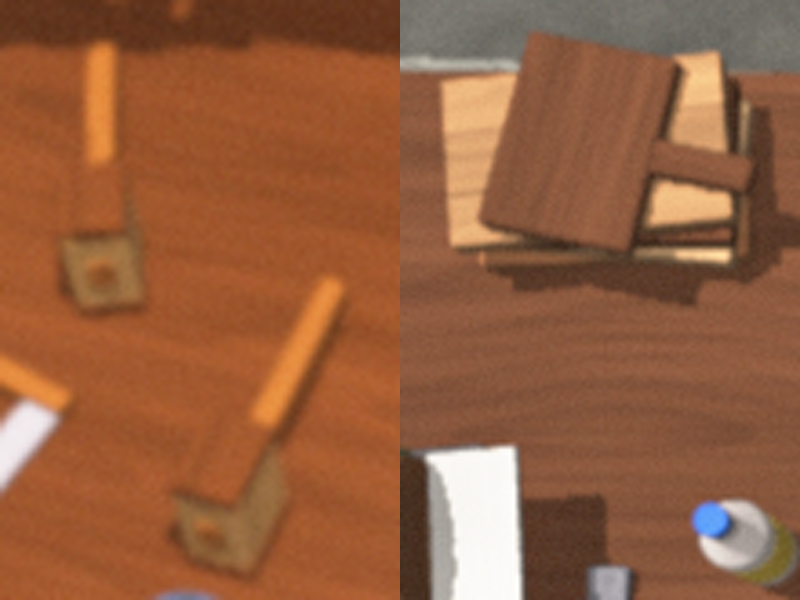

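The crops settle it: the top-left object is just cutting boards, and the leftmost true mallet is at (342,190). The other mallet at (400,243) is further right. The head can be gripped directly across its 52 mm width, which avoids any lever arm.

```bash
python3 - <<'E'
from h import *
c=cal('top'); f=lambda p:np.array(p,float)/4+[190,105]
C=ray(c,f([(37,55),(397,50),(409,430),(41,437)]),.04)[:,:2]
print('corners',C.round(3),[np.linalg.norm(C[i]-C[i-1]).round(3) for i in range(4)],'centre',C.mean(0).round(4))
u=C[:2].mean(0)-C[2:].mean(0); print('hyaw',np.arctan2(u[1],u[0]), 'v', np.arctan2(*(lambda w:(-w[0],w[1]))(C[[0,3]].mean(0)-C[[1,2]].mean(0))))
im=cv2.imread('pics/top0.png').astype(int); b,g,r=im[...,0],im[...,1],im[...,2]
m=(r>150)&(g<90)&(b<90); m[:, :270]=0; m[:,300:]=0; ys,xs=np.nonzero(m); print('marker px',xs.mean(),ys.mean(),len(xs),ray(c,[(xs.mean(),ys.mean())],.049).round(4))
print('dog',ray(c,f([(222,284)]),.06).round(4))
H=ray(c,f([(612,378),(619,563)]),.064); print('handle',H.round(4)); d=H[0]-H[1]; print('len',np.linalg.norm(d),'myaw',np.arctan2(d[1],d[0])); d/=np.linalg.norm(d)
print('head axis from end',(H[1]+.2*d).round(4),'from junction',(H[0]+.036*d).round(4))
s=robot.read_state(); M=Ro.from_rotvec(s['orientation']).as_matrix(); print(M.round(3))
E
```

```text
corners [[ 0.806  0.201]
 [ 0.813 -0.121]
 [ 0.472 -0.129]
 [ 0.465  0.191]] [np.float64(0.341), np.float64(0.322), np.float64(0.34), np.float64(0.319)] centre [0.6389 0.0356]
hyaw 0.026869679972911467 v 0.02207591475792127
marker px 291.0 181.0 1 [[ 0.5816 -0.1242  0.049 ]]
dog [[0.5967 0.0344 0.06  ]]
handle [[ 0.5162 -0.3007  0.064 ]
 [ 0.3591 -0.3028  0.064 ]]
len 0.15710058599249832 myaw 0.01356363429353015
head axis from end [ 0.5591 -0.3001  0.064 ] from junction [ 0.5522 -0.3002  0.064 ]
[[ 0.96   0.281 -0.   ]
 [ 0.281 -0.96   0.002]
 [ 0.    -0.002 -1.   ]]
```

Request:
apply_moves([
  [93,[0,0,0],0.136],
  [93,[0,0,0],0.136],
  [93,[40,-30,0],0],
  [93,[40,-30,0],0],
  [93,[40,-30,0],0],
])

```text
t: 0.72
tool_pos: [0.2883, -0.4832, 0.4042]
orientation: [-3.141, -0.019, 0.0]
force: [1.0, -0.3, -0.2]
opening: 0.093
```

Request:
apply_moves([
  [93,[40,-30,0],0],
  [93,[40,-30,0],0],
  [93,[40,-30,0],0],
  [93,[40,-30,0],0],
  [93,[40,-30,0],0],
])

```text
t: 1.35
tool_pos: [0.4866, -0.3305, 0.4043]
orientation: [-3.141, -0.02, 0.001]
force: [-0.2, -1.4, 0.0]
opening: 0.0926
```

```bash
python3 - <<'E'
from h import *
st(); c=cal('wrist'); im=viewer.read_camera('wrist'); cv2.imwrite('pics/w1.png',im)
s=robot.read_state();print(Ro.from_rotvec(s['orientation']).as_matrix().round(3)[:,0],(-c[2].T@c[3]).round(3))
E
```

```text
{'t': 1.35, 'q': [-0.6838, 0.0992, 1.5227, -0.0001, 1.5204, 0.8742], 'tool_pos': [0.4866, -0.3305, 0.4043], 'orientation': [-3.1411, -0.0202, 0.0009], 'force': [-0.2131, -1.4264, 0.0061], 'opening': 0.0926}
[1.    0.016 0.002] [ 0.57  -0.33   0.383]
```

View pics/w1.png

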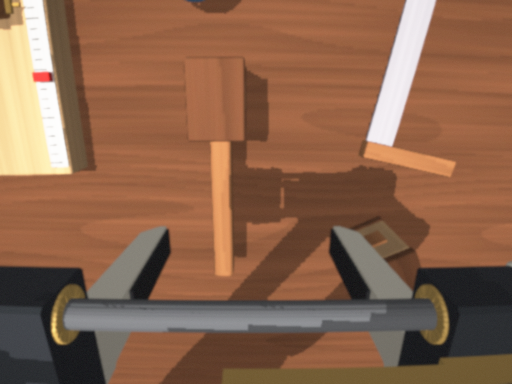

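Wrist view: the mallet's head-top corners are about (186,58), (243,57), (244,140) and (188,140), with the handle running down to (224,275). The red marker is at (42,76).

```bash
python3 - <<'E'
from h import *
c=cal('wrist'); P=ray(c,[(186,58),(243,57),(244,140),(188,140)],.1); print(P.round(4),P.mean(0).round(4),[np.linalg.norm(P[i]-P[i-1]).round(3) for i in range(4)])
H=ray(c,[(220,142),(225,275)],.064); d=H[0]-H[1];print(H.round(4),np.arctan2(d[1],d[0]))
e=P[:2].mean(0)-P[2:].mean(0);print(np.arctan2(e[1],e[0]))
print('marker',ray(c,[(42,76.5)],.049))
E
```

```text
[[ 0.6017 -0.2712  0.1   ]
 [ 0.603  -0.3194  0.1   ]
 [ 0.533  -0.321   0.1   ]
 [ 0.5323 -0.2706  0.1   ]] [ 0.5675 -0.2955  0.1   ] [np.float64(0.069), np.float64(0.048), np.float64(0.07), np.float64(0.05)]
[[ 0.5255 -0.296   0.064 ]
 [ 0.3713 -0.3     0.064 ]] 0.02598872726455341
0.00699572047514418
marker [[ 0.58940482 -0.11032149  0.049     ]]
```

```bash
python3 - <<'E'
from h import *
s=st(); c=cal('wrist'); o=-c[2].T@c[3]; print(o, 'shift since picture', o-[.570,-.330,.383])
print('corner',ray(c,[(70,168)],.04)); t=cal('top')
print('marker top',ray(t,[(288.25,181.25)],.049))
im=viewer.read_camera('wrist'); cv2.imwrite('pics/w2.png',im)
im=im.astype(int);m=(im[...,2]>150)&(im[...,1]<70)&(im[...,0]<70);ys,xs=np.nonzero(m);print(xs.mean(),ys.mean(),len(xs),ray(c,[(xs.mean(),ys.mean())],.049))
E
```

```text
{'t': 1.4, 'q': [-0.6762, 0.1012, 1.5207, 0.0034, 1.52, 0.8785], 'tool_pos': [0.4901, -0.3268, 0.4042], 'orientation': [-3.1387, -0.025, -0.0031], 'force': [-0.3123, 2.6977, -0.8609], 'opening': 0.093}
[ 0.57339276 -0.32629621  0.38359781] shift since picture [0.00339276 0.00370379 0.00059781]
corner [[ 0.49030009 -0.12182047  0.04      ]]
marker top [[ 0.58064221 -0.11459353  0.049     ]]
53.785714285714285 80.0 14 [[ 0.58579934 -0.12262684  0.049     ]]
```

Request:
apply_moves([
  [93,[-5,-20,30],0],
  [93,[0,0,0],0],
  [93,[0,0,0],0],
  [93,[0,0,0],0],
])

```text
t: 1.95
tool_pos: [0.4803, -0.3129, 0.3763]
orientation: [3.14, 0.019, 0.003]
force: [-0.2, 1.0, 0.6]
opening: 0.0929
```

```bash
python3 - <<'E'
from h import *
st(); c=cal('wrist'); np.save('cw3.npy',np.array([c],dtype=object),allow_pickle=True); im=viewer.read_camera('wrist'); cv2.imwrite('pics/w3.png',im)
E
```

```text
{'t': 1.95, 'q': [-0.6668, 0.0718, 1.6028, -0.0002, 1.4647, 0.8922], 'tool_pos': [0.4803, -0.3129, 0.3763], 'orientation': [3.14, 0.0185, 0.0027], 'force': [-0.1875, 0.9994, 0.5744], 'opening': 0.0929}
```

View pics/w3.png

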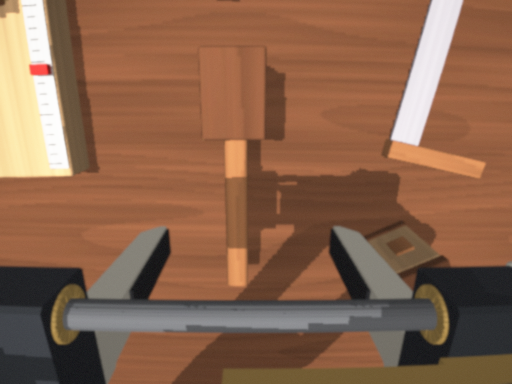

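Settled wrist view: head-top corners at (200,46), (266,46), (265,139) and (201,139), marker at (40,70), slab corner at about (72,174).

```bash
python3 - <<'E'
from h import *
c=cal('wrist'); print((-c[2].T@c[3]).round(4))
P=ray(c,[(200,46),(266,46),(265,139),(201,139)],.1); print(P.round(4),P.mean(0).round(4))
H=ray(c,[(235,141),(237,285)],.064); d=H[0]-H[1];print(H.round(4),np.arctan2(d[1],d[0]))
print('marker',ray(c,[(40,70)],.049),'corner',ray(c,[(72,174)],.04))
t=cal('top');print(proj(t,[[.564,-.299,.1],[.555,-.3,.1]]))
s=cal('scene');a=np.array([(167,195),(183,144)]);print('scene handle end',ray(s,[(185,144)],.05))
st()
E
```

```text
[ 0.5636 -0.3127  0.3555]
[[ 0.5978 -0.2752  0.1   ]
 [ 0.5983 -0.3249  0.1   ]
 [ 0.5282 -0.3259  0.1   ]
 [ 0.5276 -0.2741  0.1   ]] [ 0.563 -0.3    0.1  ]
[[ 0.521  -0.3001  0.064 ]
 [ 0.3671 -0.302   0.064 ]] 0.012312202576740209
marker [[ 0.58482979 -0.11569298  0.049     ]] corner [[ 0.48170354 -0.12764075  0.04      ]]
[[344.85097063 184.31020478]
 [345.21606985 186.97782824]]
scene handle end [[ 0.37442509 -0.30407632  0.05      ]]
{'t': 2.0, 'q': [-0.6666, 0.0718, 1.603, -0.0001, 1.4645, 0.8923], 'tool_pos': [0.4804, -0.3128, 0.3762], 'orientation': [3.14, 0.0187, 0.0026], 'force': [-0.0678, 0.2867, -0.1596], 'opening': 0.0929}
```

Request:
apply_moves([
  [93,[40,-7,0],0],
  [93,[40,-6,0],0],
  [93,[0,0,45],0],
  [93,[0,0,45],0],
  [93,[0,0,39],0],
], grip_force=50)

```text
t: 2.62
tool_pos: [0.5601, -0.2983, 0.2447]
orientation: [3.141, 0.02, 0.0]
force: [0.1, -0.0, 0.5]
opening: 0.093
```

Request:
apply_moves([
  [93,[0,0,0],0],
  [50,[0,0,0],0],
  [40,[0,0,0],0],
  [40,[0,0,0],0],
  [40,[0,0,0],0],
])

```text
t: 3.25
tool_pos: [0.5603, -0.2979, 0.2467]
orientation: [3.141, 0.02, 0.002]
force: [-1.4, -0.2, 0.1]
opening: 0.0573
```

Request:
apply_moves([
  [40,[0,0,0],0],
  [40,[0,0,0],0],
  [40,[0,0,-40],0],
  [40,[0,0,-40],0],
  [40,[0,0,0],0],
])

```text
t: 3.88
tool_pos: [0.5611, -0.2984, 0.3294]
orientation: [3.138, 0.02, 0.008]
force: [0.5, 0.0, -3.8]
opening: 0.0513
```

Request:
apply_moves([
  [40,[0,-40,-30],0],
  [40,[5,-55,0],0],
  [40,[6,-55,0],0],
  [40,[7,-55,0],0],
  [40,[7,-55,0],0],
])

```text
t: 4.5
tool_pos: [0.581, -0.0356, 0.3529]
orientation: [-3.141, -0.02, 0.006]
force: [0.9, -0.0, -3.5]
opening: 0.0515
```

Request:
apply_moves([
  [40,[6,-50,0],0],
  [40,[0,-22,0],0],
  [40,[0,0,0],0],
  [40,[0,0,0],0],
])

```text
t: 5.0
tool_pos: [0.5864, 0.0341, 0.354]
orientation: [3.141, 0.02, -0.004]
force: [0.2, 0.4, -3.0]
opening: 0.0514
```

```bash
python3 - <<'E'
from h import *
st(); a=viewer.read_camera('scene');b=viewer.read_camera('wrist');cv2.imwrite('pics/s4.png',a);cv2.imwrite('pics/w4.png',b)
z=cv2.resize(a[150:310,160:330],(425,400),interpolation=cv2.INTER_CUBIC)
w=cv2.resize(b[:270],(512,270))[:, 60:435]
cv2.imwrite('pics/c4.png',np.hstack([z,cv2.copyMakeBorder(w,0,130,0,0,cv2.BORDER_CONSTANT)]))
E
```

```text
{'t': 5.0, 'q': [-0.0291, 0.1262, 1.5859, -0.0005, 1.4321, 1.529], 'tool_pos': [0.5864, 0.0341, 0.354], 'orientation': [3.1411, 0.0201, -0.004], 'force': [0.1707, 0.3574, -2.9527], 'opening': 0.0514}
```

View pics/c4.png

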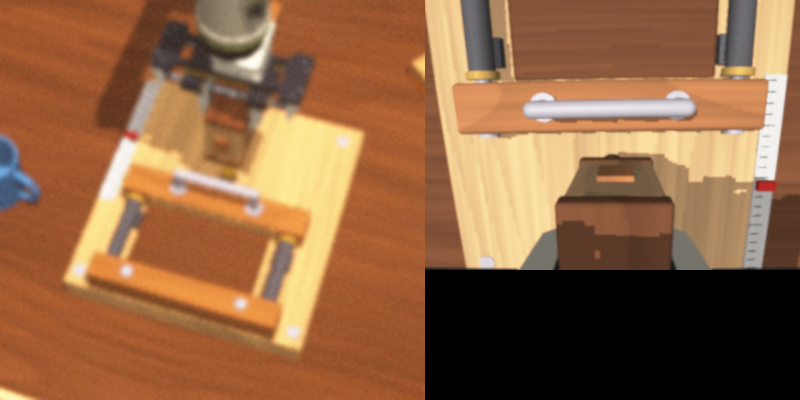

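The wrist view clearly shows the jaw bar, the marker and the mallet head just in front of the dog. I'll measure from it before striking.

```bash
python3 - <<'E'
from h import *
c=cal('wrist'); np.savez('w4.npz',K=c[0],d=c[1],R=c[2],t=c[3])
for n,u,z in[('jawfront top L',(97,132),.08),('jawfront top R',(398,130),.08),('bar L',(166,109),.118),('bar R',(325,106),.118),('marker',(400,185),.049),('head front bottom',(251,158),.107),('head front L',(219,158),.107),('head front R',(289,158),.107),('dog back edge',(251,156),.061)]: print(n,ray(c,[u],z)[0].round(4))
print('dog pred px',proj(c,[[.596,.0345,.06],[.607,.0345,.06]]))
st()
E
```

```text
jawfront top L [0.6385 0.1569 0.08  ]
jawfront top R [ 0.643  -0.0866  0.08  ]
bar L [0.6587 0.0894 0.118 ]
bar R [ 0.6619 -0.0168  0.118 ]
marker [ 0.5879 -0.1108  0.049 ]
head front bottom [0.6237 0.032  0.107 ]
head front L [0.6235 0.0554 0.107 ]
head front R [0.6241 0.0042 0.107 ]
dog back edge [0.6162 0.0318 0.061 ]
dog pred px [[247.64071153 177.85240503]
 [247.76685107 165.90117299]]
{'t': 5.1, 'q': [-0.0301, 0.1256, 1.585, -0.0003, 1.4323, 1.5292], 'tool_pos': [0.5867, 0.0335, 0.3548], 'orientation': [3.1413, 0.0181, -0.0021], 'force': [-0.1846, -0.1688, -3.1002], 'opening': 0.0515}
```

Request:
apply_moves([
  [40,[0,0,30],0],
  [40,[0,0,26],0],
  [40,[0,0,-20],0],
  [40,[0,0,29],0],
  [40,[0,0,0],0],
], grip_force=60)

```text
t: 5.72
tool_pos: [0.5871, 0.0339, 0.2922]
orientation: [3.141, 0.019, 0.001]
force: [0.4, -0.0, -2.8]
opening: 0.0516
```

Request:
apply_moves([
  [40,[0,0,-20],0],
  [40,[0,0,25],0],
  [40,[0,0,0],0],
  [40,[0,0,0],0],
])

```text
t: 6.22
tool_pos: [0.5871, 0.0345, 0.2877]
orientation: [3.141, 0.02, 0.002]
force: [-0.4, -0.7, -0.3]
opening: 0.0512
```

Request:
apply_moves([
  [40,[0,0,-20],0],
  [40,[0,0,22],0],
  [40,[0,0,0],0],
  [40,[0,0,0],0],
])

```text
t: 6.72
tool_pos: [0.5874, 0.0345, 0.2857]
orientation: [3.141, 0.02, 0.004]
force: [2.4, -0.4, 2.3]
opening: 0.0514
```

Request:
apply_moves([
  [40,[0,0,-20],0],
  [40,[0,0,23],0],
  [40,[0,0,0],0],
  [40,[0,0,0],0],
])

```text
t: 7.22
tool_pos: [0.5878, 0.0346, 0.2834]
orientation: [3.141, 0.02, 0.006]
force: [3.0, -0.9, 6.7]
opening: 0.0515
```

Request:
apply_moves([
  [40,[0,0,-40],0],
  [40,[-45,0,-30],0],
  [40,[-45,0,0],0],
  [40,[0,0,0],0],
  [40,[0,0,0],0],
])

```text
t: 7.85
tool_pos: [0.4967, 0.0335, 0.3508]
orientation: [-3.141, -0.02, 0.001]
force: [0.1, 0.0, -3.2]
opening: 0.0519
```

```bash
python3 - <<'E'
from h import *
st(); b=viewer.read_camera('wrist');cv2.imwrite('pics/w5.png',b); c=cal('wrist')
z=cv2.resize(b[:270,100:420],(710,600),interpolation=cv2.INTER_CUBIC)
cv2.imwrite('pics/c5.png',z)
for h in(.04,.05,.06):print(h,proj(c,[[.6027,.0345,h],[.6137,.0345,h],[.5917,.0345,h]]).round(1).tolist())
E
```

```text
{'t': 7.85, 'q': [-0.0357, -0.1168, 1.8357, 0.0002, 1.4232, 1.5222], 'tool_pos': [0.4967, 0.0335, 0.3508], 'orientation': [-3.1414, -0.0202, 0.0006], 'force': [0.0703, 0.0357, -3.2305], 'opening': 0.0519}
0.04 [[249.1, 66.2], [249.3, 52.7], [249.0, 79.4]]
0.05 [[249.1, 65.2], [249.3, 51.2], [248.9, 79.0]]
0.06 [[249.1, 64.2], [249.2, 49.6], [248.9, 78.4]]
```

View pics/c5.png

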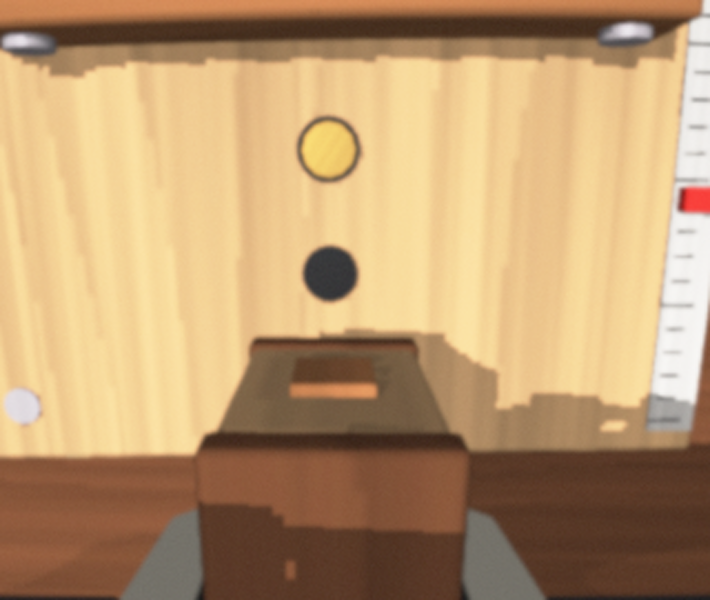

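The dog at crop (329,149) is flush: an even ring, no side visible, no shadow. Next I put the mallet back where it stood.

Request:
apply_moves([
  [40,[0,55,0],0],
  [40,[0,55,0],0],
  [40,[0,55,0],0],
  [40,[20,55,0],0],
  [40,[20,55,0],0],
])

```text
t: 8.52
tool_pos: [0.5414, -0.2434, 0.3506]
orientation: [-3.141, -0.02, -0.0]
force: [-0.0, 0.0, -2.8]
opening: 0.0514
```

Request:
apply_moves([
  [40,[20,55,0],0],
  [40,[0,0,40],0],
  [40,[0,0,40],0],
  [40,[0,0,15],0],
  [40,[0,0,0],0],
])

```text
t: 9.15
tool_pos: [0.561, -0.2956, 0.2544]
orientation: [-3.14, -0.02, 0.004]
force: [-0.3, -0.2, -3.4]
opening: 0.0511
```

Request:
apply_moves([
  [40,[0,0,5],0],
  [40,[0,0,3],0],
  [40,[0,0,2],0],
  [40,[0,0,0],0],
  [40,[0,0,0],0],
])

```text
t: 9.78
tool_pos: [0.5611, -0.2958, 0.246]
orientation: [3.141, 0.02, 0.0]
force: [0.6, 0.0, -3.6]
opening: 0.0514
```

Request:
apply_moves([
  [40,[0,0,2],0],
  [40,[0,0,0],0],
  [40,[0,0,1],0],
  [40,[0,0,0],0],
])

```text
t: 10.28
tool_pos: [0.5612, -0.2958, 0.2431]
orientation: [3.141, 0.02, 0.001]
force: [-0.1, 1.5, -0.8]
opening: 0.0514
```

Request:
apply_moves([
  [60,[0,0,0],0],
  [93,[0,0,0],0],
  [93,[0,0,0],0],
  [93,[0,0,0],0],
  [93,[0,0,0],0],
])

```text
t: 10.9
tool_pos: [0.5611, -0.2958, 0.2428]
orientation: [3.141, 0.02, 0.0]
force: [-0.2, -0.1, -0.1]
opening: 0.092
```

Request:
apply_moves([
  [93,[0,0,-40],0],
  [93,[0,0,-45],0],
  [93,[0,0,-45],0],
  [93,[0,0,0],0],
  [93,[0,0,0],0],
])

```text
t: 11.52
tool_pos: [0.5609, -0.2957, 0.3723]
orientation: [-3.141, -0.02, 0.0]
force: [-0.4, 0.5, -0.1]
opening: 0.0931
```

```bash
python3 - <<'E'
from h import *
st(); b=viewer.read_camera('wrist');c=viewer.read_camera('scene')
cv2.imwrite('pics/c6.png',np.hstack([cv2.resize(b,(400,300)),cv2.resize(c[80:320,100:340],(300,300),interpolation=cv2.INTER_CUBIC)]))
E
```

```text
{'t': 11.525, 'q': [-0.566, 0.2376, 1.4269, 0.0, 1.4773, 0.992], 'tool_pos': [0.5609, -0.2957, 0.3723], 'orientation': [-3.1414, -0.0201, 0.0003], 'force': [-0.4025, 0.5148, -0.098], 'opening': 0.0931}
```

View pics/c6.png

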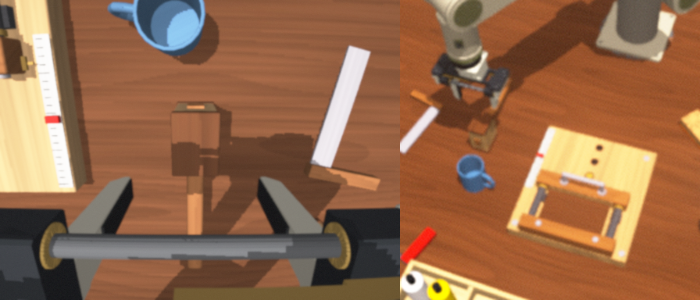

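Mallet stands at about (195,140), released, clear of the holder; pointer and marker are visible at left. I move the wrist camera over the rule to measure the pull.

Request:
apply_moves([
  [40,[-11,-46,0],0],
  [40,[-10,-46,0],0],
  [40,[-10,-46,0],0],
  [40,[0,-44,0],0],
  [40,[0,0,0],0],
])

```text
t: 12.25
tool_pos: [0.5272, -0.1116, 0.3712]
orientation: [-3.14, -0.025, 0.004]
force: [-0.1, 0.1, -0.6]
opening: 0.0477
```

Request:
apply_moves([
  [40,[0,0,0],0],
  [40,[0,0,0],0],
])

```text
t: 12.5
tool_pos: [0.5277, -0.1152, 0.3721]
orientation: [-3.142, -0.018, 0.002]
force: [-0.2, -0.0, 0.4]
opening: 0.04
```

```bash
python3 - <<'E'
from h import *
st(); c=cal('wrist'); b=viewer.read_camera('wrist'); cv2.imwrite('pics/w7.png',b)
np.savez('w7.npz',K=c[0],d=c[1],R=c[2],t=c[3])
p=proj(c,[[.5849,-.1135,.045],[.65,-.1,.044]]);print(p.round(1))
x0=int(p[:,0].mean())-100;y0=int(p[:,1].min())-40;x0=max(x0,0);y0=max(y0,0);print(x0,y0)
cv2.imwrite('pics/c7.png',cv2.resize(b[y0:y0+150,x0:x0+200],(800,600),interpolation=cv2.INTER_CUBIC))
E
```

```text
{'t': 12.5, 'q': [-0.3098, -0.0137, 1.6976, -0.0003, 1.4586, 1.2494], 'tool_pos': [0.5277, -0.1152, 0.3721], 'orientation': [-3.1415, -0.0182, 0.0016], 'force': [-0.231, -0.0319, 0.4036], 'opening': 0.04}
[[247.7 120.7]
 [233.6  47.7]]
140 7
```

View pics/c7.png

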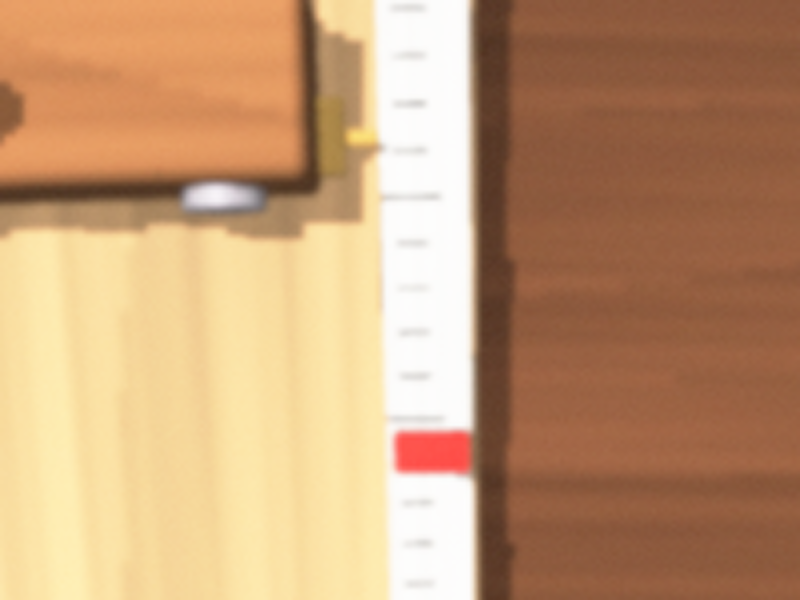

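Pointer tip is at about crop (376,138), image (234,41.5). Red marker middle is at crop (433,452), image (248.2,120).

```bash
python3 - <<'E'
from h import *
f=np.load('w7.npz'); c=(f['K'],f['d'],f['R'],f['t'])
g=lambda p:np.array(p,float)/4+[140,7]
yaw=.0245; H=np.array([np.cos(yaw),np.sin(yaw)])
P=ray(c,g([(376,138)]),.044)[0];M=ray(c,g([(433,432),(433,472)]),.049);m=M.mean(0);T=ray(c,g([(408,197),(417,419)]),.041)
print('ptr',P.round(4),'mk',m.round(4),'mk width',np.ptp(M[:,0]),'tick5',np.ptp(T[:,0]),'pull',(P-m)[:2]@H)
k=np.interp([138,450],[103,150,197,243,288,331,376,419,461,502],np.arange(10)*10);print('by ticks',np.diff(k))
f=np.load('w4.npz');
E
```

```text
ptr [ 0.6552 -0.1004  0.044 ] mk [ 0.5859 -0.114   0.049 ] mk width 0.009278932746592639 tick5 0.05006915115603994 pull 0.06968206737330869
by ticks [69.93414387]
```

Request:
apply_moves([
  [50,[0,0,0],-0.176],
  [50,[0,0,0],-0.176],
  [50,[0,0,0],-0.176],
  [50,[0,0,0],-0.176],
  [50,[0,0,0],-0.176],
])

```text
t: 13.18
tool_pos: [0.5277, -0.1152, 0.3725]
orientation: [-2.831, -1.362, 0.0]
force: [-0.8, 0.1, 0.2]
opening: 0.0503
```

Request:
apply_moves([
  [50,[0,0,0],-0.176],
  [50,[0,0,0],-0.176],
  [50,[0,0,0],-0.176],
  [50,[0,0,0],-0.176],
  [50,[0,0,0],0],
])

```text
t: 13.8
tool_pos: [0.5277, -0.115, 0.3725]
orientation: [-2.195, -2.247, 0.0]
force: [-0.1, 0.4, 0.3]
opening: 0.05
```

```bash
python3 - <<'E'
from h import *
s=st();M=Ro.from_rotvec(s['orientation']).as_matrix();print(np.arctan2(M[1,0],M[0,0]),M[:,2].round(4));print('d',M.T@(np.array([.6600,.0368,.300])-s['tool_pos']))
E
```

```text
{'t': 13.8, 'q': [-0.3095, -0.0143, 1.6974, -0.0001, 1.4588, -0.3332], 'tool_pos': [0.5277, -0.115, 0.3725], 'orientation': [-2.1948, -2.2474, 0.0003], 'force': [-0.1024, 0.3759, 0.3268], 'opening': 0.05}
1.594464044836904 [-3.e-04  0.e+00 -1.e+00]
d [0.14864696 0.13586832 0.07250916]
```

Request:
apply_moves([
  [60,[37,34,0],0],
  [60,[37,34,0],0],
  [60,[37,34,0],0],
  [60,[38,34,0],0],
  [60,[0,0,42],0],
], grip_force=30)

```text
t: 14.42
tool_pos: [0.663, 0.0408, 0.3344]
orientation: [2.191, 2.243, 0.011]
force: [0.5, -0.0, -0.3]
opening: 0.0602
```

Request:
apply_moves([
  [60,[0,0,0],0],
  [60,[0,0,25],0],
  [60,[0,0,20],0],
  [60,[0,0,0],0],
  [60,[0,0,0],0],
])

```text
t: 15.05
tool_pos: [0.66, 0.0379, 0.2868]
orientation: [2.193, 2.249, 0.001]
force: [0.1, -0.7, 0.2]
opening: 0.0598
```

Request:
apply_moves([
  [30,[0,0,0],0],
  [20,[0,0,0],0],
  [5,[0,0,0],0],
  [5,[0,0,0],0],
  [5,[0,0,0],0],
])

```text
t: 15.68
tool_pos: [0.6598, 0.0383, 0.2857]
orientation: [-2.192, -2.25, 0.0]
force: [0.5, -0.3, 0.3]
opening: 0.0146
```

Request:
apply_moves([
  [5,[0,0,0],0],
  [5,[0,0,0],0],
  [5,[0,0,0],0],
])

```text
t: 16.05
tool_pos: [0.659, 0.0383, 0.2856]
orientation: [-2.191, -2.249, 0.003]
force: [-5.6, -1.1, 4.7]
opening: 0.011
```

Request:
apply_moves([
  [5,[0,-10,0],0],
  [5,[0,-14,0],0],
  [5,[0,-14,0],0],
  [5,[0,-14,0],0],
  [5,[0,-10,0],0],
])

```text
t: 16.68
tool_pos: [0.5981, 0.0367, 0.2857]
orientation: [2.191, 2.248, 0.004]
force: [11.1, -0.1, -7.9]
opening: 0.0114
```

Request:
apply_moves([
  [5,[0,-7,0],0],
  [5,[0,0,0],0],
  [5,[0,0,0],0],
  [5,[0,0,0],0],
])

```text
t: 17.18
tool_pos: [0.5916, 0.0365, 0.2857]
orientation: [2.191, 2.248, 0.004]
force: [9.8, 1.2, -6.8]
opening: 0.0114
```

```bash
python3 - <<'E'
from h import *
s=st(); t=viewer.read_camera('top');w=viewer.read_camera('wrist');c=viewer.read_camera('scene')
for n,i in zip('twc',(t,w,c)):cv2.imwrite(f'pics/f_{n}.png',i)
cs=cal('scene');ct=cal('top')
pm=proj(cs,[[.584,-.113,.049],[.5875,-.102,.044]]);pt=proj(ct,[[.584,-.113,.049],[.5875,-.102,.044]]);print(pm,pt)
z=lambda i,p,r,S:cv2.resize(i[int(p[1])-r:int(p[1])+r,int(p[0])-r:int(p[0])+r],(S,S),interpolation=cv2.INTER_CUBIC)
cv2.imwrite('pics/c8.png',np.hstack([z(c,pm[0],25,400),z(t,pt[0],25,400)]))
E
```

```text
{'t': 17.175, 'q': [-0.025, 0.1945, 1.639, 0.0002, 1.3044, -0.0509], 'tool_pos': [0.5916, 0.0365, 0.2857], 'orientation': [2.1907, 2.2482, 0.0042], 'force': [9.8312, 1.1609, -6.78], 'opening': 0.0114}
[[211.89197975 202.44210913]
 [214.55933298 204.88693018]] [[287.78655813 180.29416219]
 [284.49570113 179.49271212]]
```

View pics/c8.png

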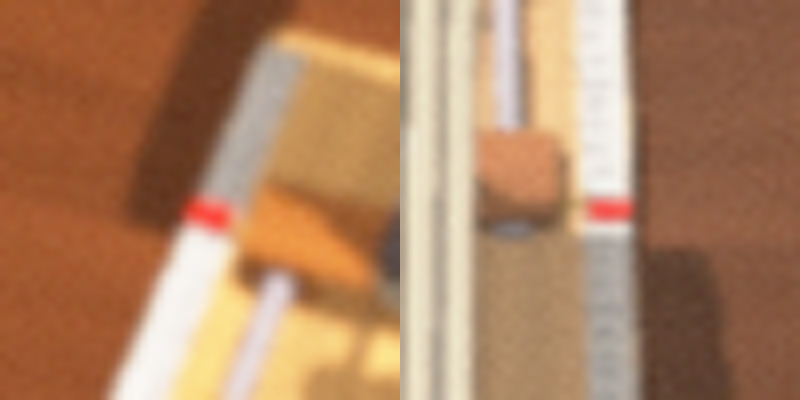

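Pointer is roughly 2 mm short of the marker in the top view, and the tool has travelled 67.5 mm of the 70 measured. I pull about 2 mm more.

Request:
apply_moves([
  [5,[0,-2,0],0],
  [5,[0,0,0],0],
  [5,[0,0,0],0],
  [5,[0,0,0],0],
])

```text
t: 17.82
tool_pos: [0.5896, 0.0364, 0.2856]
orientation: [2.191, 2.248, 0.004]
force: [8.8, 0.5, -7.1]
opening: 0.0108
```

```bash
python3 - <<'E'
from h import *
s=st(); a=cv2.imread('pics/top0.png'); t=viewer.read_camera('top');cv2.imwrite('pics/g_t.png',t); c=viewer.read_camera('scene')
ct=cal('top');cs=cal('scene')
# jaw right end (visible beside the gripper): displacement by template match, z=.08
U=4
for x0,x1 in((269,284),(274,284),(262,284)):
  T=cv2.resize(a[148:170,x0:x1],None,fx=U,fy=U,interpolation=cv2.INTER_CUBIC)
  S=cv2.resize(t[160:200,x0-3:x1+4],None,fx=U,fy=U,interpolation=cv2.INTER_CUBIC)
  r=cv2.matchTemplate(S,T,cv2.TM_CCOEFF_NORMED);_,v,_,l=cv2.minMaxLoc(r);dx=l[0]/U-3;dy=l[1]/U+12
  q=ray(ct,[(278,159),(278+dx,159+dy)],.08);print(v.round(3),dx,dy,np.round(q[0]-q[1],4))
# pointer and marker in original resolution column profiles
b=cv2.resize(c[170:235,180:245],(520,520),interpolation=cv2.INTER_CUBIC);d=cv2.resize(t[165:197,268:300],(280,280),interpolation=cv2.INTER_CUBIC)
cv2.imwrite('pics/c9.png',np.hstack([b,cv2.copyMakeBorder(d,0,240,0,0,cv2.BORDER_CONSTANT)]))
E
```

```text
{'t': 17.825, 'q': [-0.0251, 0.1894, 1.6448, 0.0002, 1.3036, -0.0511], 'tool_pos': [0.5896, 0.0364, 0.2856], 'orientation': [2.1907, 2.2482, 0.0042], 'force': [8.8155, 0.5405, -7.124], 'opening': 0.0108}Traceback (most recent call last):
  File "<stdin>", line 10, in <module>
AttributeError: 'float' object has no attribute 'round'
```

```bash
python3 - <<'E'
from h import *
a=cv2.imread('pics/top0.png'); t=cv2.imread('pics/g_t.png'); c=viewer.read_camera('scene')
ct=cal('top');U=4
for x0,x1 in((269,284),(274,284),(262,284)):
  T=cv2.resize(a[148:170,x0:x1],None,fx=U,fy=U,interpolation=cv2.INTER_CUBIC)
  S=cv2.resize(t[160:200,x0-3:x1+4],None,fx=U,fy=U,interpolation=cv2.INTER_CUBIC)
  r=cv2.matchTemplate(S,T,cv2.TM_CCOEFF_NORMED);_,v,_,l=cv2.minMaxLoc(r);dx=l[0]/U-3;dy=l[1]/U+12
  q=ray(ct,[(278,159),(278+dx,159+dy)],.08);print(round(v,3),dx,dy,np.round(q[0]-q[1],4))
b=cv2.resize(c[170:235,180:245],(520,520),interpolation=cv2.INTER_CUBIC);d=cv2.resize(t[165:197,268:300],(280,280),interpolation=cv2.INTER_CUBIC)
cv2.imwrite('pics/c9.png',np.hstack([b,cv2.copyMakeBorder(d,0,240,0,0,cv2.BORDER_CONSTANT)]))
E
```

```text
0.419 1.75 19.25 [0.0666 0.0057 0.    ]
0.61 1.0 19.5 [0.0675 0.0031 0.    ]
0.168 4.0 18.5 [0.064  0.0134 0.    ]
```

View pics/c9.png

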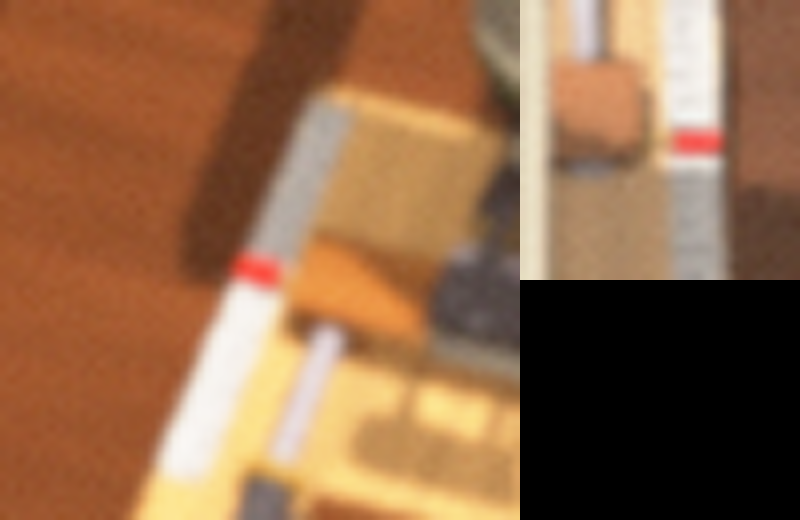

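```bash
python3 - <<'E'
from h import *
a=cv2.imread('pics/top0.png').astype(int); t=cv2.imread('pics/g_t.png').astype(int);ct=cal('top')
print('before g', a[148:172,274:280].mean(1)[:,1].round().tolist())
print('after g', t[166:192,275:281].mean(1)[:,1].round().tolist())
print('pointer cols after (g) rows 176-188'); print(t[176:188,282:287,1]); print('before rows 156-168');print(a[156:168,282:287,1])
m=t[170:190,284:296];red=(m[...,2]-m[...,1]).clip(60)-60;print('marker row after',(red.sum(1)*np.arange(170,190)).sum()/red.sum(), 'col',(red.sum(0)*np.arange(284,296)).sum()/red.sum())
E
```

```text
before g [137.0, 152.0, 167.0, 155.0, 154.0, 154.0, 151.0, 150.0, 148.0, 146.0, 145.0, 140.0, 139.0, 144.0, 137.0, 120.0, 142.0, 134.0, 135.0, 156.0, 193.0, 210.0, 213.0, 212.0]
after g [183.0, 184.0, 184.0, 184.0, 178.0, 157.0, 144.0, 147.0, 146.0, 145.0, 143.0, 142.0, 139.0, 133.0, 122.0, 104.0, 94.0, 93.0, 113.0, 130.0, 135.0, 137.0, 136.0, 136.0, 138.0, 138.0]
pointer cols after (g) rows 176-188
[[134 176 224 233 229]
 [136 174 219 233 234]
 [133 173 214 227 237]
 [124 168 201 192 182]
 [125 162 178 152 119]
 [119 150 162 138  98]
 [121 166 182 165 146]
 [135 170 202 211 212]
 [141 153 173 182 190]
 [138 141 148 157 160]
 [139 143 145 156 163]
 [142 139 148 154 157]]
before rows 156-168
[[183 221 232 232 231]
 [176 224 236 238 239]
 [175 222 235 241 242]
 [169 219 233 235 237]
 [158 205 232 240 243]
 [153 194 226 242 242]
 [143 175 221 238 237]
 [137 174 226 240 242]
 [143 184 229 242 243]
 [145 184 228 233 234]
 [161 199 230 237 237]
 [200 219 234 238 232]]
marker row after 180.79844097995544 col 287.7962138084633
```

```bash
python3 - <<'E'
from h import *
ct=cal('top'); m=ray(ct,[(287.8,180.8)],.049)[0]; e=ray(ct,[(277.5,170.8)],.08)[0]; H=np.array([np.cos(.0245),np.sin(.0245)])
print('jaw back edge ahead of marker mm (want 28):',1000*((e-m)[:2]@H))
# front bottom / front top edge of jaw: darkening at row ~178.7 ; slab-shadow start ~184
f=ray(ct,[(277.5,182.3)],.08)[0]; print('front?',1000*((f-m)[:2]@H))
# same check via wrist-frame bar: force/time
st()
E
```

```text
jaw back edge ahead of marker mm (want 28): 30.75791548169482
front? -8.819928599724395
{'t': 17.975, 'q': [-0.0251, 0.1895, 1.6448, 0.0002, 1.3036, -0.0511], 'tool_pos': [0.5896, 0.0364, 0.2856], 'orientation': [2.1906, 2.2482, 0.0042], 'force': [9.9166, 0.5452, -6.8862], 'opening': 0.0107}
```

Four estimates say the pointer is still 0.6 to 2.8 mm short, so I pull 1.5 mm more.

Request:
apply_moves([
  [5,[0,-1.5,0],0],
  [5,[0,0,0],0],
  [5,[0,0,0],0],
  [5,[0,0,0],0],
  [5,[0,0,0],0],
])

```text
t: 18.6
tool_pos: [0.5881, 0.0364, 0.2857]
orientation: [2.191, 2.248, 0.004]
force: [10.3, 0.5, -7.0]
opening: 0.0113
```

```bash
python3 - <<'E'
from h import *
st(); t=viewer.read_camera('top').astype(int);ct=cal('top')
m=t[170:190,284:296];red=(m[...,2]-m[...,1]).clip(60)-60;r=(red.sum(1)*np.arange(170,190)).sum()/red.sum()
print(r); print('edge',t[166:176,275:281].mean(1)[:,1].round().tolist()); print(t[176:188,280:284,1].tolist())
print(order.close_job())
E
```

```text
{'t': 18.6, 'q': [-0.0252, 0.1856, 1.6491, 0.0003, 1.3031, -0.0513], 'tool_pos': [0.5881, 0.0364, 0.2857], 'orientation': [2.1906, 2.2482, 0.0043], 'force': [10.2698, 0.5007, -7.0095], 'opening': 0.0113}
180.796875
edge [182.0, 184.0, 183.0, 184.0, 184.0, 180.0, 163.0, 149.0, 147.0, 144.0]
[[142, 132, 134, 178], [140, 131, 132, 174], [142, 128, 132, 176], [137, 128, 128, 170], [129, 125, 123, 160], [116, 118, 120, 148], [96, 100, 120, 159], [82, 100, 130, 169], [100, 114, 133, 169], [124, 132, 141, 150], [134, 142, 136, 141], [139, 140, 136, 142]]
the job is handed in; nothing more can be done
None
```

The job is handed in at t = 18.6 s, with the gripper still holding the jaw out on the marker. The hand-in gives no verdict, so I can only report my own checks.

- **Dog:** I gripped the mallet by its head and struck the dog several times. A close wrist view afterwards showed it flush: an even ring around it, no side visible, no shadow.
- **Mallet:** It slipped about 3 mm up in the grip during the blows. I stood it back upright where it had started; the picture after release showed it standing clear of the holder.
- **Pull distance:** Casting rays gave 69.7 mm from pointer to marker, and the rule's ticks gave 69.9 mm. The tool moved 70.9 mm from the grasp to its final pose.
- **Hold:** At the end the wrist read about 10 N along the jaw's travel, at rest, with the bar in the fingers at 11 mm opening. The marker's pixel position was unchanged by the last move.

**Where the checks disagreed:**
- Before the last 1.5 mm of pull, the top view put the pointer anywhere from 0.6 to 2.8 mm short. One of those estimates was a weak template match (score 0.61) on the shadowed jaw.
- I take the final error to be within about 2 mm, against the 5 mm allowed.
- The wrist and top cameras also differed by 4 to 8 mm in absolute x, so I used relative measurements.

I did not measure the board or the other things on the bench at the end.

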